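# Audit the specimen-jar caps and flag the loose one

## Task

Check all three specimen-jar caps in the rack: grip each cap gently and turn it slowly in the tightening direction (clockwise from above) until it just gives, about 5 to 15 degrees, feeling the torque at which it moves: a sound cap takes more than 0.25 N m, and one of the three takes less. Only once all three have been tried, slide the tab in front of the loose jar all the way to its stop to flag it, and leave the other two tabs as they are. Do not squeeze or strike anything hard, leave the bottle, beaker and slide box where they are, and let go of everything at the end.

Things in the scene. Friction and masses are not known exactly. Their poses are not given: they have to be found in the camera images.
- rack: Grey check rack fixed to the bench: base plate 155 x 380 mm, 20 mm thick, from -105 to +50 mm in its x. Origin on the bench under the middle jar's axis; y along the row, z up. Three identical white jars, 115 mm apart along y, clamped (cannot turn or lift), each with a white screw cap on top and a steel flag tab in front (rack's -x side).
- cap_place_1 (a point): Grip point on the upright axis of the cap of the jar at the rack's +y end, 92 mm above the bench; axes as the rack's. Round ribbed cap, 48 mm in diameter, from 73 to 105 mm above the bench, on a 32 mm neck; the jar's shoulder below (52 mm across) is 65 mm above the bench. Thin plastic: a grip of 25 to 30 N holds it without slipping, 40 N harms it.
- cap_place_2 (a point): Grip point on the upright axis of the cap of the middle jar, 92 mm above the bench; axes as the rack's. Round ribbed cap, 48 mm in diameter, from 73 to 105 mm above the bench, on a 32 mm neck; the jar's shoulder below (52 mm across) is 65 mm above the bench. Thin plastic: a grip of 25 to 30 N holds it without slipping, 40 N harms it.
- cap_place_3 (a point): Grip point on the upright axis of the cap of the jar at the rack's -y end, 92 mm above the bench; axes as the rack's. Round ribbed cap, 48 mm in diameter, from 73 to 105 mm above the bench, on a 32 mm neck; the jar's shoulder below (52 mm across) is 65 mm above the bench. Thin plastic: a grip of 25 to 30 N holds it without slipping, 40 N harms it.
- tab_place_1 (a point): Middle of the tab of the jar at the rack's +y end as it starts, 50 mm above the bench (fixed to the rack, does not follow the tab; axes as the rack's). Steel block 26 mm (rack x) by 12 mm (y), from 23 to 65 mm above the bench, 78 mm in front of the jar's axis. It slides 40 mm to the rack's +y against 1.5 N friction to a stop (= flagged) and stays where left.
- tab_place_2 (a point): Middle of the tab of the middle jar as it starts, 50 mm above the bench (fixed to the rack, does not follow the tab; axes as the rack's). Steel block 26 mm (rack x) by 12 mm (y), from 23 to 65 mm above the bench, 78 mm in front of the jar's axis. It slides 40 mm to the rack's +y against 1.5 N friction to a stop (= flagged) and stays where left.
- tab_place_3 (a point): Middle of the tab of the jar at the rack's -y end as it starts, 50 mm above the bench (fixed to the rack, does not follow the tab; axes as the rack's). Steel block 26 mm (rack x) by 12 mm (y), from 23 to 65 mm above the bench, 78 mm in front of the jar's axis. It slides 40 mm to the rack's +y against 1.5 N friction to a stop (= flagged) and stays where left.
- cap_a (a joint): Angle one cap has turned, rad: 0 at the start, positive = tightening (clockwise from above). Still up to its breakaway torque, then turns against about that torque, stays where left; once the turning stops, the torque felt may ease by up to 0.25 N m. Which place the lettered jar stands at differs from run to run and is not told.
- cap_b (a joint): Angle one cap has turned, rad: 0 at the start, positive = tightening (clockwise from above). Still up to its breakaway torque, then turns against about that torque, stays where left; once the turning stops, the torque felt may ease by up to 0.25 N m. Which place the lettered jar stands at differs from run to run and is not told.
- cap_c (a joint): Angle one cap has turned, rad: 0 at the start, positive = tightening (clockwise from above). Still up to its breakaway torque, then turns against about that torque, stays where left; once the turning stops, the torque felt may ease by up to 0.25 N m. Which place the lettered jar stands at differs from run to run and is not told.
- tab_p (a joint): Travel of one of the three flag tabs, m: 0 at the start (not flagged), 0.040 at the stop (flagged). Which place the lettered tab stands at differs from run to run and is not told; its letter says nothing of the cap letters.
- tab_q (a joint): Travel of one of the three flag tabs, m: 0 at the start (not flagged), 0.040 at the stop (flagged). Which place the lettered tab stands at differs from run to run and is not told; its letter says nothing of the cap letters.
- tab_r (a joint): Travel of one of the three flag tabs, m: 0 at the start (not flagged), 0.040 at the stop (flagged). Which place the lettered tab stands at differs from run to run and is not told; its letter says nothing of the cap letters.
- reagent_bottle: Bystander: loose amber bottle, 56 mm across, 120 mm tall, behind the rack (its +x side). Origin at the centre of its underside, z up.
- beaker: Bystander: loose glass beaker, 68 mm across, 80 mm tall, behind the rack (its +x side). Origin at the centre of its underside, z up.
- slide_box: Bystander: loose grey slide box, 85 x 60 x 32 mm, off the rack's +y end. Origin at the centre of its underside, z up.

How it is judged:
By the outcome, as a careful person would: the job done as asked, in the order asked, and still so for the second after the job is handed in, with the robot touching nothing.
It also fails if it takes over 67 s, if anything falls off the work surface, if the arm or the gripper's body presses on something with over 40 N, if the wrist force passes 120 N, or if a joint passes its speed limit or range.

## Robot

A 6-joint arm with a two-finger parallel gripper is mounted at the origin on the work surface. World frame = base frame: x ahead of the robot, y to its left, z up, the work surface at z = 0. Lengths are in mm, angles in rad, forces in N, time in s.
With the tool pointing down it reaches from about 275 to 1000 mm from the base axis. Payload 8.4 kg.
Tool frame: the origin (TCP) lies at the very end of the fingers, on their centre line; the grasp point (between the pads) lies 19 mm behind it; z points along the fingers, x is the direction in which the jaws open and shut, and the axes are right-handed (so a half turn about z gives the same grasp; the last joint's range is limited). The gripper opens to 85 mm and grips with 20 to 120 N. Pads are 22 mm wide; open, the fingers measure 114 mm over their backs; the gripper's body (76 mm by 85 mm) begins 54 mm behind the grasp point. The pads swing forward as they close: fully open they stand 13 mm farther back than shut.
Start: joints at [-1.151, 0.353, 1.633, -0, 1.155, -0.002], TCP at [255.876, -570.224, 197.681] pointing down, gripper open.
Joint ranges: [-2.63, 2.63], [-0.92, 2.1], [0.06, 2.66], [-1.3, 4.44], [0, 2.69], [-3.02, 3.02]. Speed limits (rad/s): [2.22, 2.22, 2.79, 3.14, 3.14, 3.14].

## Interface

Orientations are given as [roll, pitch, yaw] about the fixed x, y, z axes, in that order (R = Rz(yaw) Ry(pitch) Rx(roll)).
In Python, from rig import r gives the robot as it stands. The module is installed in compiled form; this text tells all that it offers.
- The arm moves only by the tool apply_moves, never from a script. Its argument "targets" is a list that holds one entry, the list of rows, each a list of 7 numbers: the gripper's target within -1 to 1 (fully open at 1, half-way at 0, shut at -1), then the shift along the tool's x, y, z in cm, then the turn, a rotation vector about the tool's x, y, z in degrees. A call has 1 to 8 rows; each row is the pose to reach, as a shift and turn from the pose measured when the call began, along the tool's axes at that moment; what a row does not reach only later rows make up. A row lasts 1/10 s, in which the tool goes at most 50 mm and 8.59 degrees, less where a joint would pass 70% of its speed; a pose out of reach is approached as far as the arm can. A call with a gripper value outside its range is refused whole. The fingers move at their own pace and stop on an object; "newtons" is the grip in N (left out, the last holds). Time passes only in rows, so rows that repeat a pose let the fingers close. It gives the time, the measured TCP pose, the force and the opening at its end, in the units of the state.
- r.sense(): the state, without advancing time (a new reading comes with each control period).
- r.grab_frame(name): name is "scene" or "top" or "wrist"; returns a dict with "pixels" (384x512x3 uint8, red, green, blue), "fov_y" (degrees; the focal length in pixels is half the picture's height over the tangent of half this angle, whatever the lens; pixels are square), "cx", "cy" (the principal point, pixels), "D" ([k1, k2, p1, p2, k3] as OpenCV has them; the pictures are not rectified), "R" (3x3) and "t" (3): a world point X has camera coordinates R X + t; the wrist camera has in their place "mount" (4x4, takes a point from camera to tool coordinates, whose origin is the TCP and whose axes are the tool frame's). Camera axes: x right, y down, z forward; pixel columns grow to the right and rows downward; lengths in mm; the calibration is good to about 2 mm. A picture is of the moment at which its call begins: read the wrist's pose just before it. There is no depth.
- r.sign_off(): hands the job in, once; it reports no verdict.
The state is a dict: "clock": time; "qpos": joint angles; "qvel": joint speeds; "joint_efforts": joint torques, N m; "eef_pos": TCP position; "tcp_rot": TCP orientation; "contact_force": force on the tool from outside, world axes, zero at the start; "wrist_torque": the same for the moment, N m; "opening": opening from 0.0 (shut) to 1.0 (fully open).
Only numpy, scipy, OpenCV 4.12 (cv2) and the standard library are available. Lean on these libraries where they do the work, as an engineer would, in place of code of your own. Each camera call takes 0.05 s, during which the arm holds its last target. There are 200 camera calls.

## Working session

There is one attempt and no reset: what is moved stays moved. The work goes in short steps, Python scripts to look and compute and a tool call to move; the robot and the scene stay as the last step left them, time stands still between calls to the robot, and variables do not carry over. Pictures are saved under pics/ and viewed, about 8 in all and at most 12, crops included, and the job is handed in when it is done.

Besides the shell and the picture viewer there is one more tool, called after "Request:" as name([rows], argument=value, ...), one row to a line, values as JSON. apply_moves: Moves the arm, as the interface text tells. Its arguments: {"type":"object","properties":{"targets":{"type":"array"},"newtons":{"type":"number"}},"required":["targets"]}

```bash
mkdir -p pics; ls; python3 - <<'E'
from rig import r
import cv2,json
s=r.sense();print(s)
for n in("scene","top"):
    f=r.grab_frame(n);cv2.imwrite(f"pics/{n}0.png",f["pixels"][:,:,::-1])
    print({k:v for k,v in f.items() if k!="pixels"})
E
```

```text
pics
{'clock': 0.0, 'qpos': array([-1.15136584e+00,  3.53693859e-01,  1.63412587e+00,  2.35942133e-05,
        1.15518373e+00, -2.42276781e-03]), 'qvel': array([-9.50246016e-04,  2.18273603e-03,  3.73048232e-04,  5.37148020e-06,
        1.20860983e-03,  2.38259547e-03]), 'joint_efforts': array([ 9.20646089e-04, -6.05241323e+01, -3.42062581e+01,  2.44154307e-04,
        9.43298161e-03, -1.47517045e-05]), 'eef_pos': array([ 255.69176489, -569.73855593,  196.93669334]), 'tcp_rot': array([-3.14156766e+00,  1.41075826e-03, -1.14895260e+00]), 'contact_force': array([-0.38651919, -0.41951609,  0.94513978]), 'wrist_torque': array([-0.01739554, -0.01179319, -0.06865495]), 'opening': 0.9978286046447875}
{'fov_y': 51.3181414204995, 'cx': 259.57864111870765, 'cy': 201.34789843872323, 'D': array([-0.03328442,  0.        ,  0.        ,  0.        ,  0.        ]), 'R': array([[ 0.37579092,  0.92659359, -0.01433556],
       [ 0.53715785, -0.2304041 , -0.81140335],
       [-0.75514411,  0.29721756, -0.58431079]]), 't': array([-334.14514683, -240.76066523, 1359.61086834])}
{'fov_y': 46.404272489971596, 'cx': 257.93039552977916, 'cy': 189.2964946543829, 'D': array([-0.06566809,  0.        ,  0.        ,  0.        ,  0.        ]), 'R': array([[ 0.02799025, -0.9992097 , -0.02822263],
       [-0.99314391, -0.02459244, -0.11428202],
       [ 0.11349764,  0.03122791, -0.99304738]]), 't': array([102.43876811, 609.59731646, 955.18180244])}
```

View pics/scene0.png

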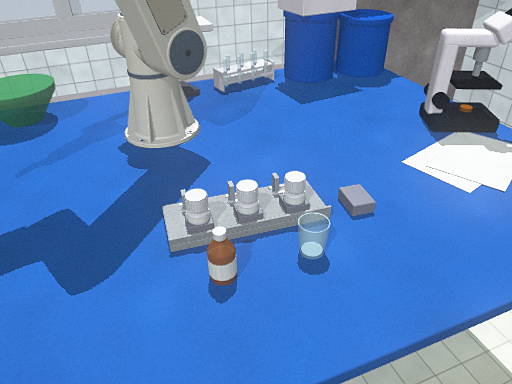

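View pics/top0.png

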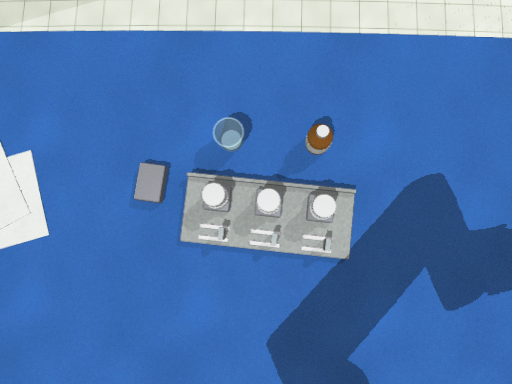

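The top view shows the caps at about (214,195), (268,200) and (323,206), with the tabs below them at about (221,232), (275,239) and (328,244). The beaker (229,133) and bottle (320,138) are behind the rack and the slide box is at (150,182). Next I'll measure the caps.

```bash
cat > h.py <<'E'
import numpy as np,cv2
def K(f):
    h=f["pixels"].shape[0];F=h/2/np.tan(np.radians(f["fov_y"])/2)
    return np.array([[F,0,f["cx"]],[0,F,f["cy"]],[0,0,1.]])
def cast(f,uv,z,R=None,t=None):
    R=f["R"] if R is None else R;t=f["t"] if t is None else t
    p=cv2.undistortPoints(np.array(uv,float).reshape(-1,1,2),K(f),f["D"]).reshape(-1,2)
    d=np.c_[p,np.ones(len(p))]@R; c=-R.T@t
    return c+d*((z-c[2])/d[:,2])[:,None]
def proj(f,X,R=None,t=None):
    R=f["R"] if R is None else R;t=f["t"] if t is None else t
    return cv2.projectPoints(np.array(X,float).reshape(-1,1,3),cv2.Rodrigues(R)[0],np.array(t,float),K(f),f["D"])[0].reshape(-1,2)
E
python3 - <<'E'
from rig import r
from h import *
f=r.grab_frame("top");im=f["pixels"]
hsv=cv2.cvtColor(im,cv2.COLOR_RGB2HSV)
m=((hsv[...,2]>215)&(hsv[...,1]<40)).astype(np.uint8);m[:160]=0;m[260:]=0;m[:,:180]=0;m[:,370:]=0
n,l,st,c=cv2.connectedComponentsWithStats(m)
P=[]
for i in range(1,n):
    if st[i,4]>150:
        cn=cv2.findContours((l==i).astype(np.uint8),0,1)[0][0];(cc,rad)=cv2.minEnclosingCircle(cn)
        bb=st[i]; print(bb,c[i],cc,rad, cast(f,[c[i]],105)[0],cast(f,[cc],105)[0]); 
# rack outline: grey
g=((hsv[...,1]<60)&(hsv[...,2]>60)).astype(np.uint8);g[:165]=0;g[270:]=0;g[:,:172]=0;g[:,365:]=0
n,l,st,c=cv2.connectedComponentsWithStats(g);i=1+np.argmax(st[1:,4])
cn=cv2.findContours((l==i).astype(np.uint8),0,1)[0][0];b=cv2.boxPoints(cv2.minAreaRect(cn));print(b,cast(f,b,20))
# other objects
for nm,uv in dict(bot=(320,150),beak=(231,142),box=(150,182)).items():print(nm,cast(f,[uv],0)[0])
cv2.imwrite("pics/topz.png",cv2.resize(im[160:265,170:370],None,fx=4,fy=4,interpolation=2)[:,:,::-1])
E
```

```text
[202 183  22  23 380] [212.83684211 193.98684211] (212.67405700683594, 193.99366760253906) 11.086004257202148 [586.79475289 209.15361517 105.        ] [586.77209091 209.49054778 105.        ]
[257 189  23  22 393] [268.1653944  199.70229008] (268.47076416015625, 200.09739685058594) 11.62761116027832 [577.86881906  94.71400269 105.        ] [577.07073343  94.06677674 105.        ]
[313 195  23  22 396] [323.93434343 205.5479798 ] (323.9469299316406, 205.5335235595703) 11.236372947692871 [568.7370282 -19.6338011 105.       ] [568.76732108 -19.65916292 105.        ]
[[179.75604 241.3525 ]
 [186.98822 171.6136 ]
 [355.62646 189.102  ]
 [348.3943  258.84088]] [[ 486.98478575  290.71171496   20.        ]
 [ 645.0419535   281.55903504   20.        ]
 [ 614.42542559 -100.22524456   20.        ]
 [ 458.99790556  -85.08873994   20.        ]]
bot [705.8940001  -21.44519968   0.        ]
beak [720.18091352 185.49517154   0.        ]
box [621.69777307 371.05425374   0.        ]
```

View pics/topz.png

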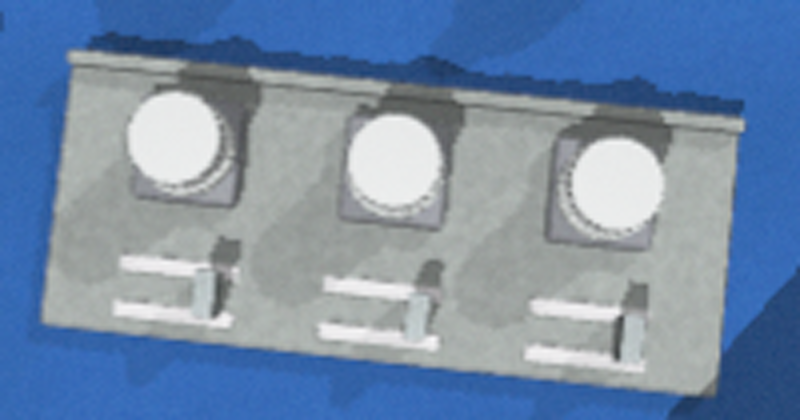

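The three caps come out 115 mm apart, which matches the given spacing. Rack yaw is about -4.5°. I'll go above cap 3 first.

```bash
cat >> h.py <<'E'
from scipy.spatial.transform import Rotation as Ro
def go(r,p,yaw):
    s=r.sense();R=Ro.from_euler('xyz',s["tcp_rot"]);G=Ro.from_euler('xyz',[np.pi,0,yaw])
    d=R.inv().apply(np.array(p)-s["eef_pos"])/10;w=np.degrees((R.inv()*G).as_rotvec())
    print("t",round(s["clock"],2),"pos",s["eef_pos"].round(1),"rot",np.degrees(s["tcp_rot"]).round(2),"F",s["contact_force"].round(2),"M",s["wrist_torque"].round(3),"op",round(s["opening"],3))
    print("shift cm",d.round(2),"turn",w.round(2))
E
python3 - <<'E'
from rig import r
from h import *
go(r,[569,-20,200],-.079)
E
```

```text
t 0.15 pos [ 255.7 -569.9  197.1] rot [-1.800e+02  6.000e-02 -6.583e+01] F [-0.13 -0.19  0.63] M [0.02  0.03  0.036] op 1.002
shift cm [-37.34 -51.09  -0.25] turn [-3.000e-02  5.000e-02 -6.131e+01]
```

Request:
apply_moves([
  [[1,-1.4,-1.9,0,0,0,-2.3],[1,-4.2,-5.7,0,0,0,-7],[1,-7,-9.5,0,0,0,-11.6],[1,-9.8,-13.3,0,0,0,-16],[1,-12.6,-17.2,0,0,0,-21],[1,-15.4,-21,0,0,0,-25.3],[1,-18.2,-24.9,0,0,0,-30],[1,-21,-28.7,0,0,0,-34.5]],
])

```text
clock: 0.95
eef_pos: [432.2, -259.0, 197.4]
tcp_rot: [-3.141, 0.001, -0.544]
contact_force: [0.4, -0.6, 0.4]
opening: 1.0
```

```bash
python3 - <<'E'
from rig import r
from h import *
go(r,[569,-20,200],-.079)
E
```

```text
t 0.95 pos [ 432.2 -259.   197.4] rot [-1.7996e+02  4.0000e-02 -3.1150e+01] F [ 0.44 -0.63  0.38] M [-0.058  0.031 -0.003] op 1.0
shift cm [ -0.65 -27.53  -0.24] turn [ -0.04   0.03 -26.62]
```

Request:
apply_moves([
  [[1,0,-4,0,0,0,-4],[1,-0.2,-8,0,0,0,-8],[1,-0.3,-12.5,0,0,0,-12.5],[1,-0.4,-17,0,0,0,-17],[1,-0.5,-21.5,0,0,0,-21.5],[1,-0.6,-25,0,0,0,-25],[1,-0.65,-27.5,-0.2,0,0,-26.6],[1,-0.65,-27.5,-0.2,0,0,-26.6]],
])

```text
clock: 1.75
eef_pos: [570.2, -17.7, 199.5]
tcp_rot: [-3.14, -0.0, -0.076]
contact_force: [-0.2, -0.2, -0.8]
opening: 0.998
```

```bash
cat > w.py <<'E'
import sys
from rig import r
from h import *
s=r.sense();f=r.grab_frame("wrist");im=f["pixels"]
M=f["mount"];T=np.eye(4);T[:3,:3]=Ro.from_euler('xyz',s["tcp_rot"]).as_matrix();T[:3,3]=s["eef_pos"]
C=T@M;R=C[:3,:3].T;t=-R@C[:3,3]
for p in eval(sys.argv[2]): print("pred",p,proj(f,[p],R,t)[0].round(1))
hsv=cv2.cvtColor(im,cv2.COLOR_RGB2HSV)
m=((hsv[...,2]>215)&(hsv[...,1]<40)).astype(np.uint8)
n,l,st,c=cv2.connectedComponentsWithStats(m)
for i in range(1,n):
    if st[i,4]>1500:
        cn=cv2.findContours((l==i).astype(np.uint8),0,1)[0][0];cc,rad=cv2.minEnclosingCircle(cn)
        e=cast(f,cn.reshape(-1,2),105,R,t);x=(e.max(0)+e.min(0))/2
        print(st[i],c[i].round(1),"c->",cast(f,[c[i]],105,R,t)[0].round(1),"bbox->",x.round(1),"size",(e.max(0)-e.min(0)).round(1))
print("cam",C[:3,3].round(0))
cv2.imwrite(f"pics/{sys.argv[1]}.png",im[:,:,::-1])
go(r,[569,-20,200],-.079)
E
python3 w.py w0 "[(568.7,-19.6,105),(490.9,-13.5,65)]"
```

```text
pred (568.7, -19.6, 105) [257.6 187.1]
pred (490.9, -13.5, 65) [184.7 175.5]
[ 229   22   58   67 2917] [257.7  53.8] c-> [577.4  94.7 105. ] bbox-> [577.3  93.1 105. ] size [46.9 49.   0. ]
[ 239  164   44   47 1627] [259.1 186.6] c-> [570.1 -19.2 105. ] bbox-> [571.4 -20.1 105. ] size [40.8 46.3  0. ]
cam [575.  67. 376.]
t 1.8 pos [569.1 -19.1 199.3] rot [-1.7995e+02  4.0000e-02 -4.4300e+00] F [ 0.03 -1.68  0.64] M [-0.026  0.027 -0.031] op 0.999
shift cm [-0.01  0.09 -0.07] turn [-0.05  0.04  0.1 ]
```

View pics/w0.png

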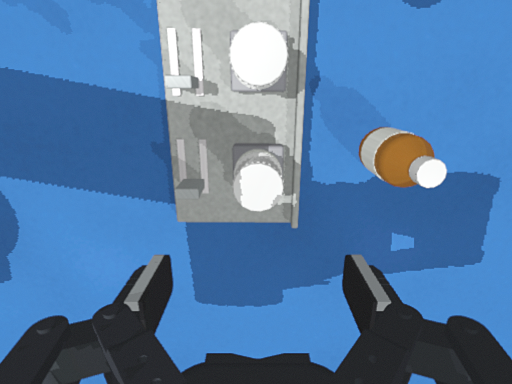

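The wrist view confirms cap 2 at (258,54) and cap 3 at (259,187), both within about 1 mm of the prediction. Descending on cap 3.

Request:
apply_moves([
  [[1,0,0,2,0,0,0],[1,0,0,5,0,0,0],[1,0,0.1,8,0,0,0],[1,0,0.1,10.5,0,0,0],[1,0,0.1,12,0,0,0],[1,0,0.1,12.6,0,0,0],[0.5,0,0.1,12.6,0,0,0],[0.3,0,0.1,12.6,0,0,0]],
], newtons=27)

```text
clock: 2.6
eef_pos: [569.4, -20.5, 74.0]
tcp_rot: [-3.141, -0.0, -0.078]
contact_force: [0.2, 0.3, 0.6]
opening: 0.693
```

```bash
python3 - <<'E'
from rig import r
from h import *
go(r,[568.8,-19.7,73],-.079)
E
```

```text
t 2.6 pos [569.4 -20.5  74. ] rot [-1.7995e+02 -1.0000e-02 -4.4700e+00] F [0.2  0.31 0.58] M [-0.023 -0.015 -0.018] op 0.693
shift cm [-0.06 -0.07  0.1 ] turn [-0.05 -0.01  0.06]
```

Request:
apply_moves([
  [[0.3,-0.05,-0.05,0.1,0,0,0],[0.2,-0.05,-0.05,0.1,0,0,0],[0.1,-0.05,-0.05,0.1,0,0,0],[0.0,-0.05,-0.05,0.1,0,0,0],[-0.1,-0.05,-0.05,0.1,0,0,0],[-0.3,-0.05,-0.05,0.1,0,0,0],[-0.6,-0.05,-0.05,0.1,0,0,0],[-1,-0.05,-0.05,0.1,0,0,0]],
])

```text
clock: 3.4
eef_pos: [568.8, -20.0, 73.0]
tcp_rot: [-3.141, -0.0, -0.078]
contact_force: [-0.1, -0.8, -0.5]
opening: 0.046
```

```bash
python3 - <<'E'
from rig import r
from h import *
go(r,[568.8,-19.7,73],-.079)
E
```

```text
t 3.4 pos [568.8 -20.   73. ] rot [-179.96   -0.     -4.47] F [-0.11 -0.79 -0.55] M [ 0.026 -0.045 -0.002] op 0.046
shift cm [-0.01 -0.03 -0.  ] turn [-0.04 -0.    0.06]
```

The fingers shut without meeting the cap, so I'll look.

```bash
python3 w.py w1 "[(568.7,-19.6,105)]"; python3 - <<'E'
from rig import r
import cv2,numpy as np
a=r.grab_frame("scene")["pixels"];b=r.grab_frame("top")["pixels"]
w=cv2.imread("pics/w1.png")
x=cv2.resize(a[130:270,140:340],(400,280));y=cv2.resize(b[120:260,170:370],(400,280));
o=np.vstack([np.hstack([x,y])[:,:,::-1],cv2.resize(w,(400,300)).copy().repeat(1,0) if 0 else np.hstack([cv2.resize(w,(400,300)),np.zeros((300,400,3),np.uint8)])])
cv2.imwrite("pics/m1.png",o)
E
```

```text
pred (568.7, -19.6, 105) [260.1 253.7]
[ 207    0  109   74 6555] [260.8  31.3] c-> [577.1  88.  105. ] bbox-> [577.5  86.2 105. ] size [45.4 29.8  0. ]
cam [574.  65. 249.]
t 3.45 pos [568.8 -20.   73. ] rot [-179.95   -0.     -4.47] F [-0.49 -0.73 -0.04] M [-0.024  0.031  0.009] op 0.005
shift cm [ 2.00e-02 -1.00e-02 -1.27e+01] turn [-0.05 -0.    0.05]
```

View pics/m1.png

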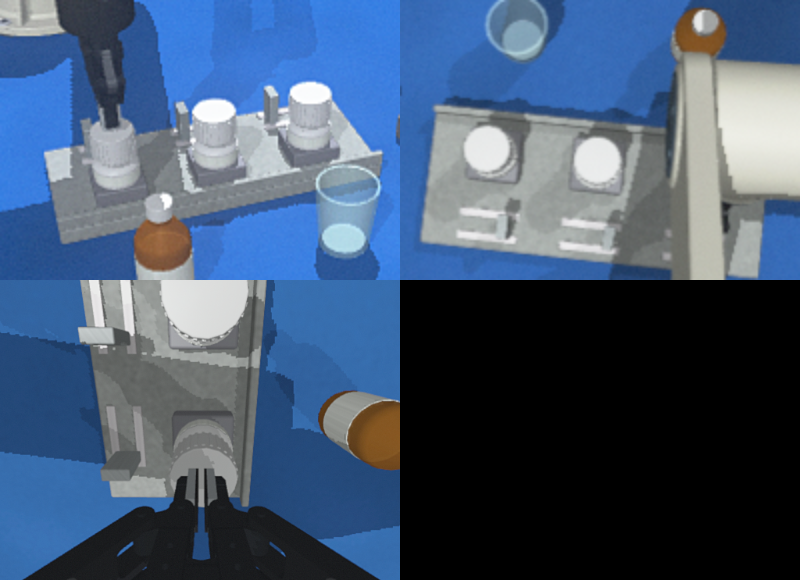

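```bash
python3 - <<'E'
from rig import r
from h import *
s=r.sense();f=r.grab_frame("wrist");M=f["mount"];Mi=np.linalg.inv(M)
print(M.round(3),f["fov_y"])
for z in(0,-10,-19,-30,-40,-60):print(z,proj(f,[[0,0,z]],Mi[:3,:3],Mi[:3,3])[0].round(1))
T=np.eye(4);T[:3,:3]=Ro.from_euler('xyz',s["tcp_rot"]).as_matrix();T[:3,3]=s["eef_pos"];C=T@M;R=C[:3,:3].T;t=-R@C[:3,3]
for z in(105,73):print(z,proj(f,[[568.7+a,-19.6+b,z] for a,b in((-24,0),(24,0),(0,-24),(0,24))],R,t).round(1).tolist())
s0=r.grab_frame("scene")
print(proj(s0,[[568.7,-19.6,105],[568.7,-19.6,73],s["eef_pos"],[577.8,94.5,105]]).round(1).tolist())
o=np.hstack([cv2.resize(f["pixels"][180:300,190:330],None,fx=3,fy=3),cv2.resize(s0["pixels"][140:240,160:260],(360,360))])
cv2.imwrite("pics/m2.png",o[:,:,::-1])
E
```

```text
[[   1.      -0.      -0.      -1.765]
 [   0.       0.944    0.329  -84.862]
 [   0.      -0.329    0.944 -176.125]
 [   0.       0.       0.       1.   ]] 65.14440196222576
0 [260.  228.6]
-10 [260.1 235.7]
-19 [260.2 242.8]
-30 [260.4 252.4]
-40 [260.6 262.2]
-60 [261.1 285.9]
105 [[216.4, 256.7], [304.2, 250.6], [263.3, 290.6], [256.7, 213.1]]
73 [[222.7, 230.8], [296.8, 225.5], [262.4, 260.5], [256.7, 193.1]]
[[194.8, 194.0], [196.3, 205.9], [196.2, 206.0], [245.7, 184.6]]
```

View pics/m2.png

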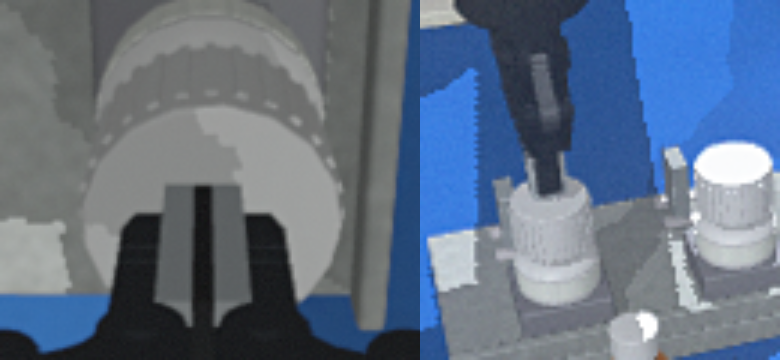

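The tips appear to end right at the cap-top plane even though the TCP reads z = 73. Either the fingers are shorter than stated or the view misleads me. I'll lift and measure the finger ends in free air.

Request:
apply_moves([
  [[-1,0,0,-1.5,0,0,0],[-1,0,0,-4.5,0,0,0],[-1,0,0,-7,0,0,0],[-1,0,0,-8,0,0,0],[-1,0,0,-8,0,0,0]],
])

```text
clock: 4.15
eef_pos: [569.8, -20.1, 154.2]
tcp_rot: [-3.141, -0.003, -0.078]
contact_force: [0.4, 0.0, 0.1]
opening: -0.002
```

```bash
python3 - <<'E'
from rig import r
from h import *
s=r.sense();f=r.grab_frame("wrist");M=f["mount"];Mi=np.linalg.inv(M)
print(s["eef_pos"].round(1),s["contact_force"].round(2),s["opening"])
for z in(0,-13,-20,-32,-45):print(z,proj(f,[[-12,-11,z],[12,-11,z]],Mi[:3,:3],Mi[:3,3]).round(1).tolist())
s0=r.grab_frame("scene")
for z in (0,-13,-20,-32,-45):print("sc",z,proj(s0,[s["eef_pos"]-[0,0,z]]).round(1).tolist())
o=np.hstack([cv2.resize(f["pixels"][180:300,190:330],None,fx=3,fy=3),cv2.resize(s0["pixels"][120:210,150:240],(360,360))])
cv2.imwrite("pics/m3.png",o[:,:,::-1])
E
```

```text
[569.8 -20.1 154.2] [0.4  0.04 0.06] -0.0017051585377748106
0 [[241.1, 212.9], [278.9, 212.9]]
-13 [[240.0, 221.4], [280.4, 221.4]]
-20 [[239.3, 226.5], [281.3, 226.4]]
-32 [[238.0, 236.1], [283.0, 236.1]]
-45 [[236.5, 248.3], [285.2, 248.3]]
sc 0 [[192.1, 174.9]]
sc -13 [[191.4, 169.6]]
sc -20 [[191.0, 166.6]]
sc -32 [[190.3, 161.6]]
sc -45 [[189.6, 156.0]]
```

View pics/m3.png

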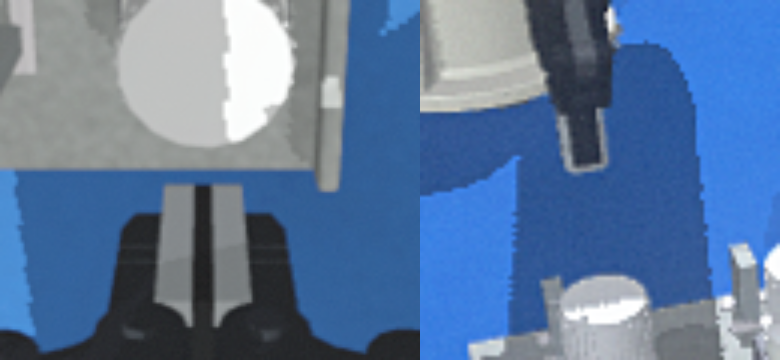

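In free air the tips measure about 37 mm behind the reported TCP in both the scene and wrist views. That explains the miss: the tips closed about 5 mm above the cap. I'll use the measured tip offset from here, so a tip height of about 78 means TCP z of about 41.

Request:
apply_moves([
  [[1,0,0.1,0,0,0,0],[1,0,0.1,0,0,0,0],[1,0,0.1,2,0,0,0],[1,0,0.1,4,0,0,0],[1,0,0.1,6,0,0,0],[1,0,0.1,7.5,0,0,0],[1,0,0.1,8.5,0,0,0],[1,0,0.1,9,0,0,0]],
])

```text
clock: 5.05
eef_pos: [567.4, -20.9, 60.7]
tcp_rot: [-3.141, 0.003, -0.078]
contact_force: [0.2, -0.1, 0.0]
opening: 1.002
```

Request:
apply_moves([
  [[1,0,0,0.5,0,0,0],[1,0,0,1,0,0,0],[1,0,0,1.5,0,0,0],[1,0,0,1.9,0,0,0],[0.7,0,0,2.2,0,0,0],[0.5,0,0,2.2,0,0,0],[0.4,0,0,2.2,0,0,0],[0.35,0,0,2.2,0,0,0]],
])

```text
clock: 5.85
eef_pos: [567.5, -20.9, 39.0]
tcp_rot: [-3.141, 0.002, -0.078]
contact_force: [0.9, -0.6, -0.4]
opening: 0.677
```

```bash
python3 - <<'E'
from rig import r
from h import *
go(r,[569.8,-21,41],-.079)
f=r.grab_frame("wrist")["pixels"];s0=r.grab_frame("scene")["pixels"]
o=np.hstack([cv2.resize(f[160:320,150:370],(495,360)),cv2.resize(s0[140:230,155:230],(300,360))])
cv2.imwrite("pics/m4.png",o[:,:,::-1])
E
```

```text
t 5.85 pos [567.5 -20.9  39. ] rot [-1.7996e+02  1.4000e-01 -4.4700e+00] F [ 0.94 -0.6  -0.39] M [-0.003 -0.019  0.019] op 0.677
shift cm [ 0.23 -0.01 -0.2 ] turn [-0.04  0.14  0.06]
```

View pics/m4.png

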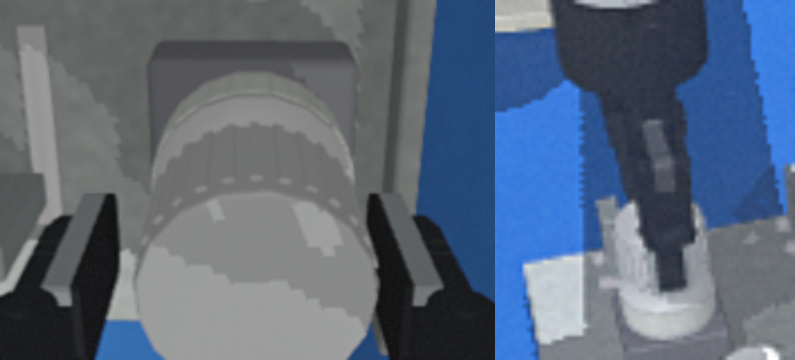

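The fingers now straddle the cap, at crop columns 118 and 368 with the cap at 137–378. The gripper needs about 2.3 mm of tool +x to centre, then I'll close gently.

Request:
apply_moves([
  [[0.35,0.2,0,-0.2,0,0,0],[0.35,0.24,0,-0.2,0,0,0],[0.25,0.24,0,-0.2,0,0,0],[0.2,0.24,0,-0.2,0,0,0],[0.15,0.24,0,-0.2,0,0,0],[0.1,0.24,0,-0.2,0,0,0],[0.05,0.24,0,-0.2,0,0,0],[0.0,0.24,0,-0.2,0,0,0]],
], newtons=27)

```text
clock: 6.75
eef_pos: [570.2, -21.1, 41.2]
tcp_rot: [-3.141, 0.002, -0.078]
contact_force: [0.7, -0.6, 2.0]
opening: 0.553
```

Request:
apply_moves([
  [[-0.2,0,0,0,0,0,0],[-0.5,0,0,0,0,0,0],[-1,0,0,0,0,0,0],[-1,0,0,0,0,0,0]],
])

```text
clock: 7.15
eef_pos: [570.2, -21.1, 41.2]
tcp_rot: [-3.141, 0.002, -0.078]
contact_force: [1.1, 0.2, 1.8]
opening: 0.555
```

```bash
python3 - <<'E'
from rig import r
from h import *
go(r,[569.8,-21,41],-.079)
E
```

```text
t 7.15 pos [570.2 -21.1  41.2] rot [-1.7996e+02  1.0000e-01 -4.4700e+00] F [1.09 0.22 1.84] M [-0.02  -0.053  0.019] op 0.555
shift cm [-0.04 -0.01  0.02] turn [-0.04  0.1   0.06]
```

Gripped at opening 0.555 (47 mm), well centred with little side force. Now the slow clockwise turn.

Request:
apply_moves([
  [[-1,0,0,0,0,0,0.7],[-1,0,0,0,0,0,1.4],[-1,0,0,0,0,0,2.1],[-1,0,0,0,0,0,2.8]],
])

```text
clock: 7.55
eef_pos: [570.2, -21.1, 41.2]
tcp_rot: [-3.141, 0.002, -0.128]
contact_force: [0.5, 1.1, 1.5]
opening: 0.55
```

```bash
cat > s.py <<'E'
from rig import r
from h import *
go(r,[569.8,-21,41],-.079)
E
python3 s.py|head -1
```

```text
t 7.55 pos [570.2 -21.1  41.2] rot [-1.7997e+02  1.1000e-01 -7.3100e+00] F [0.52 1.1  1.52] M [ 0.028 -0.052  0.619] op 0.55
```

Request:
apply_moves([
  [[-1,0,0,0,0,0,0.7],[-1,0,0,0,0,0,1.4],[-1,0,0,0,0,0,2.1],[-1,0,0,0,0,0,2.8]],
])

```text
clock: 7.95
eef_pos: [570.2, -21.1, 41.2]
tcp_rot: [-3.141, 0.002, -0.178]
contact_force: [-0.9, 0.7, 1.6]
opening: 0.553
```

```bash
python3 s.py|head -1
```

```text
t 7.95 pos [570.2 -21.1  41.2] rot [-1.7998e+02  1.1000e-01 -1.0170e+01] F [-0.89  0.66  1.61] M [ 0.004 -0.04   0.584] op 0.553
```

Request:
apply_moves([
  [[-1,0,0,0,0,0,0.7],[-1,0,0,0,0,0,1.4],[-1,0,0,0,0,0,2.1],[-1,0,0,0,0,0,2.8],[-1,0,0,0,0,0,3.5]],
])

```text
clock: 8.45
eef_pos: [570.1, -21.1, 41.2]
tcp_rot: [-3.141, 0.002, -0.239]
contact_force: [-0.1, 0.2, 3.0]
opening: 0.552
```

```bash
python3 s.py|head -1
```

```text
t 8.45 pos [570.1 -21.1  41.2] rot [-1.7999e+02  1.2000e-01 -1.3720e+01] F [-0.07  0.15  2.98] M [-0.032 -0.016  0.571] op 0.552
```

Request:
apply_moves([
  [[-1,0,0,0,0,0,0],[-1,0,0,0,0,0,0],[0.3,0,0,0,0,0,0],[0.5,0,0,0,0,0,0],[0.7,0,0,0,0,0,0],[0.7,0,0,0,0,0,0]],
])

```text
clock: 9.05
eef_pos: [570.0, -21.1, 41.0]
tcp_rot: [-3.141, 0.002, -0.24]
contact_force: [-0.4, -1.2, -0.1]
opening: 0.85
```

```bash
python3 s.py|head -1; python3 w.py w5 "[(568.8,-19.7,105)]"
```

```text
t 9.05 pos [570.  -21.1  41. ] rot [-1.7999e+02  1.3000e-01 -1.3740e+01] F [-0.41 -1.15 -0.15] M [ 0.022 -0.     0.007] op 0.85
pred (568.8, -19.7, 105) [257.5 288.8]
[ 131    0  128   70 6574] [195.1  29.3] c-> [573.   84.6 105. ] bbox-> [574.8  84.5 105. ] size [40.  25.8  0. ]
cam [589.  61. 217.]
t 9.1 pos [570.  -21.1  41.1] rot [-1.7999e+02  1.3000e-01 -1.3740e+01] F [ 0.26  1.12 -0.31] M [-0.05   0.001  0.009] op 0.847
shift cm [ -0.16  -0.09 -15.89] turn [-0.02  0.13 -9.21]
```

Cap 3 is sound: 0.57–0.62 N m while turning, 9.3° turned. Next is cap 2, offset by the rack pitch to target (579, 93.5).

```bash
python3 - <<'E'
from rig import r
from h import *
go(r,[579.2,93.5,105],-.079)
E
```

```text
t 9.1 pos [570.  -21.1  41.1] rot [-1.7999e+02  1.3000e-01 -1.3740e+01] F [ 0.26  1.12 -0.31] M [-0.05   0.001  0.009] op 0.847
shift cm [ -1.84 -11.35  -6.39] turn [-0.02  0.13 -9.21]
```

Request:
apply_moves([
  [[1,0,0,-2,0,0,0],[1,0,0,-5,0,0,0],[1,0,0,-6.4,0,0,-1],[1,-0.5,-3,-6.4,0,0.1,-4],[1,-1,-6.5,-6.4,0,0.1,-7],[1,-1.5,-9.5,-6.4,0,0.1,-9.2],[1,-1.84,-11.35,-6.4,0,0.1,-9.2],[1,-1.84,-11.35,-6.4,0,0.1,-9.2]],
])

```text
clock: 9.9
eef_pos: [579.3, 95.6, 104.9]
tcp_rot: [-3.141, 0.0, -0.076]
contact_force: [-0.5, -0.7, -0.8]
opening: 1.001
```

```bash
python3 - <<'E'
from rig import r
from h import *
go(r,[579.2,93.5,41],-.079)
E
python3 w.py w6 "[(577.8,94.5,105)]"
```

```text
t 9.9 pos [579.3  95.6 104.9] rot [-1.7994e+02  1.0000e-02 -4.3700e+00] F [-0.5  -0.73 -0.77] M [-0.032  0.054  0.025] op 1.001
shift cm [0.01 0.21 6.39] turn [-0.06  0.01  0.16]
pred (577.8, 94.5, 105) [257.8 230.3]
[ 215    0   88   79 5826] [258.3  35.1] c-> [586.6 207.  105. ] bbox-> [586.7 205.1 105. ] size [45.6 38.2  0. ]
[ 226  197   67   36 1526] [259.9 213.8] c-> [580. 106. 105.] bbox-> [579.2 105.2 105. ] size [41.7 24.3  0. ]
cam [584. 180. 281.]
t 9.95 pos [579.1  94.3 104.9] rot [-1.7998e+02  3.0000e-02 -4.3900e+00] F [-0.47  0.1   0.25] M [-0.013 -0.023 -0.003] op 1.001
shift cm [-0.13 11.47 -9.51] turn [-0.02  0.03  0.13]
```

Request:
apply_moves([
  [[1,0,0.05,1.5,0,0,0],[1,0,0.05,3,0,0,0],[1,0,0.05,4.5,0,0,0],[1,0,0.05,5.6,0,0,0],[0.7,0,0.05,6.2,0,0,0],[0.5,0,0.05,6.4,0,0,0],[0.4,0,0.05,6.4,0,0,0],[0.3,0,0.05,6.4,0,0,0]],
])

```text
clock: 10.75
eef_pos: [579.5, 93.9, 41.3]
tcp_rot: [-3.141, -0.0, -0.077]
contact_force: [0.1, 0.4, 0.4]
opening: 0.651
```

```bash
python3 - <<'E'
from rig import r
from h import *
go(r,[579.2,93.5,41],-.079)
E
```

```text
t 10.75 pos [579.5  93.9  41.3] rot [-1.7997e+02 -2.0000e-02 -4.3900e+00] F [0.09 0.41 0.38] M [-0.029  0.002  0.016] op 0.651
shift cm [-0.02  0.04  0.03] turn [-0.03 -0.02  0.13]
```

Request:
apply_moves([
  [[0.25,0,0,0,0,0,0],[0.2,0,0,0,0,0,0],[0.15,0,0,0,0,0,0],[0.1,0,0,0,0,0,0],[0.05,0,0,0,0,0,0],[0,0,0,0,0,0,0],[-0.5,0,0,0,0,0,0],[-1,0,0,0,0,0,0]],
], newtons=27)

```text
clock: 11.55
eef_pos: [579.6, 93.9, 41.8]
tcp_rot: [-3.141, -0.001, -0.077]
contact_force: [-1.1, -0.2, 4.9]
opening: 0.556
```

```bash
python3 s.py|head -1
```

```text
t 11.55 pos [579.6  93.9  41.8] rot [-1.7996e+02 -3.0000e-02 -4.3900e+00] F [-1.07 -0.22  4.95] M [ 0.03   0.28  -0.006] op 0.556
```

Request:
apply_moves([
  [[-1,0,0,0,0,0,0],[-1,0,0,0,0,0,0.7],[-1,0,0,0,0,0,1.4],[-1,0,0,0,0,0,2.1],[-1,0,0,0,0,0,2.8]],
])

```text
clock: 12.05
eef_pos: [579.5, 93.9, 41.9]
tcp_rot: [-3.141, -0.0, -0.126]
contact_force: [-1.6, -0.0, 2.3]
opening: 0.558
```

```bash
python3 s.py|head -1
```

```text
t 12.05 pos [579.5  93.9  41.9] rot [-1.7997e+02 -3.0000e-02 -7.2300e+00] F [-1.59 -0.01  2.33] M [-0.032  0.217  0.652] op 0.558
```

Request:
apply_moves([
  [[-1,0,0,0,0,0,0.7],[-1,0,0,0,0,0,1.4],[-1,0,0,0,0,0,2.1],[-1,0,0,0,0,0,2.8]],
])

```text
clock: 12.45
eef_pos: [579.5, 93.9, 41.9]
tcp_rot: [-3.141, -0.0, -0.176]
contact_force: [0.3, -0.6, 2.7]
opening: 0.555
```

```bash
python3 s.py|head -1
```

```text
t 12.45 pos [579.5  93.9  41.9] rot [-1.7997e+02 -3.0000e-02 -1.0090e+01] F [ 0.3  -0.57  2.7 ] M [0.049 0.183 0.706] op 0.555
```

Request:
apply_moves([
  [[-1,0,0,0,0,0,0.7],[-1,0,0,0,0,0,1.4],[-1,0,0,0,0,0,2.1],[-1,0,0,0,0,0,2.8],[-1,0,0,0,0,0,3.5]],
])

```text
clock: 12.95
eef_pos: [579.5, 93.9, 41.9]
tcp_rot: [-3.141, -0.0, -0.238]
contact_force: [-1.4, -0.8, 2.7]
opening: 0.554
```

```bash
python3 s.py|head -1
```

```text
t 12.95 pos [579.5  93.9  41.9] rot [-1.7997e+02 -2.0000e-02 -1.3650e+01] F [-1.42 -0.78  2.68] M [0.039 0.194 0.68 ] op 0.554
```

Request:
apply_moves([
  [[-1,0,0,0,0,0,0],[-1,0,0,0,0,0,0],[0.3,0,0,0,0,0,0],[0.5,0,0,0,0,0,0],[0.8,0,0,0,0,0,0],[0.8,0,0,0,0,0,0],[1,0,0,0,0,0,0]],
])

```text
clock: 13.65
eef_pos: [579.5, 93.9, 41.8]
tcp_rot: [-3.141, -0.0, -0.238]
contact_force: [0.3, -0.2, -0.4]
opening: 0.999
```

```bash
python3 - <<'E'
from rig import r
from h import *
go(r,[588.4,208.2,105],-.079)
E
```

```text
t 13.65 pos [579.5  93.9  41.8] rot [-1.7996e+02 -2.0000e-02 -1.3650e+01] F [ 0.34 -0.18 -0.41] M [ 0.059 -0.016 -0.048] op 0.999
shift cm [ -1.83 -11.32  -6.31] turn [-0.03 -0.02 -9.13]
```

Cap 2 is sound: 0.65–0.71 N m, 9.3° turned. On to cap 1.

Request:
apply_moves([
  [[1,0,0,-2,0,0,0],[1,0,0,-5,0,0,0],[1,0,0,-6.3,0,0,-1],[1,-0.5,-3,-6.3,0,0,-4],[1,-1,-6.5,-6.3,0,0,-7],[1,-1.5,-9.5,-6.3,0,0,-9.1],[1,-1.83,-11.3,-6.3,0,0,-9.1],[1,-1.83,-11.3,-6.3,0,0,-9.1]],
])

```text
clock: 14.45
eef_pos: [588.3, 209.9, 104.6]
tcp_rot: [-3.141, -0.001, -0.078]
contact_force: [0.1, 0.2, -0.6]
opening: 1.002
```

```bash
python3 w.py w7 "[(586.8,209.2,105)]"|head -4;python3 - <<'E'
from rig import r
from h import *
go(r,[588.2,208.4,41],-.079)
E
```

```text
pred (586.8, 209.2, 105) [257.7 230.1]
[ 223  197   71   36 1800] [258.4 214.9] c-> [588.1 219.8 105. ] bbox-> [587.4 219.9 105. ] size [44.6 24.7  0. ]
cam [593. 295. 281.]
t 14.5 pos [588.1 208.5 104.5] rot [-1.7999e+02 -1.0000e-02 -4.4900e+00] F [-0.87 -0.44 -0.97] M [-0.099 -0.017 -0.014] op 1.001
t 14.5 pos [588.1 208.5 104.5] rot [-1.7999e+02 -1.0000e-02 -4.4900e+00] F [-0.87 -0.44 -0.97] M [-0.099 -0.017 -0.014] op 1.001
shift cm [0.01 0.01 6.35] turn [-0.01 -0.01  0.04]
```

Request:
apply_moves([
  [[1,0,0,1.5,0,0,0],[1,0,0,3,0,0,0],[1,0,0,4.5,0,0,0],[1,0,0,5.6,0,0,0],[0.7,0,0,6.2,0,0,0],[0.5,0,0,6.4,0,0,0],[0.4,0,0,6.4,0,0,0],[0.3,0,0,6.4,0,0,0]],
])

```text
clock: 15.3
eef_pos: [588.6, 208.7, 41.0]
tcp_rot: [-3.141, -0.001, -0.078]
contact_force: [-0.5, 0.5, -0.6]
opening: 0.651
```

Request:
apply_moves([
  [[0.25,0,0,0,0,0,0],[0.2,0,0,0,0,0,0],[0.15,0,0,0,0,0,0],[0.1,0,0,0,0,0,0],[0.05,0,0,0,0,0,0],[0,0,0,0,0,0,0],[-0.5,0,0,0,0,0,0],[-1,0,0,0,0,0,0]],
], newtons=27)

```text
clock: 16.1
eef_pos: [588.8, 208.8, 41.5]
tcp_rot: [-3.141, -0.001, -0.078]
contact_force: [-1.5, -0.8, 5.4]
opening: 0.552
```

```bash
python3 s.py|head -1
```

```text
t 16.1 pos [588.8 208.8  41.5] rot [-1.7996e+02 -8.0000e-02 -4.4900e+00] F [-1.5  -0.75  5.41] M [-0.074  0.204 -0.023] op 0.552
```

Request:
apply_moves([
  [[-1,0,0,0,0,0,0],[-1,0,0,0,0,0,0.7],[-1,0,0,0,0,0,1.4],[-1,0,0,0,0,0,2.1],[-1,0,0,0,0,0,2.8]],
])

```text
clock: 16.6
eef_pos: [588.8, 208.8, 41.5]
tcp_rot: [-3.141, -0.001, -0.128]
contact_force: [-1.2, -0.2, 3.4]
opening: 0.555
```

```bash
python3 s.py|head -1
```

```text
t 16.6 pos [588.8 208.8  41.5] rot [-1.7996e+02 -8.0000e-02 -7.3500e+00] F [-1.23 -0.18  3.36] M [-0.043  0.083  0.071] op 0.555
```

Request:
apply_moves([
  [[-1,0,0,0,0,0,0.7],[-1,0,0,0,0,0,1.4],[-1,0,0,0,0,0,2.1],[-1,0,0,0,0,0,2.8]],
])

```text
clock: 17.0
eef_pos: [588.8, 208.8, 41.5]
tcp_rot: [-3.141, -0.001, -0.178]
contact_force: [-0.9, -0.2, 2.9]
opening: 0.552
```

```bash
python3 s.py|head -1
```

```text
t 17.0 pos [588.8 208.8  41.5] rot [-1.7995e+02 -8.0000e-02 -1.0210e+01] F [-0.93 -0.16  2.9 ] M [-0.044  0.132  0.025] op 0.552
```

Request:
apply_moves([
  [[-1,0,0,0,0,0,0.7],[-1,0,0,0,0,0,1.4],[-1,0,0,0,0,0,2.1],[-1,0,0,0,0,0,2.8],[-1,0,0,0,0,0,3.5]],
])

```text
clock: 17.5
eef_pos: [588.8, 208.8, 41.5]
tcp_rot: [-3.141, -0.001, -0.24]
contact_force: [-1.2, -0.6, 2.4]
opening: 0.555
```

```bash
python3 s.py|head -1
```

```text
t 17.5 pos [588.8 208.8  41.5] rot [-1.7995e+02 -7.0000e-02 -1.3770e+01] F [-1.17 -0.55  2.39] M [-0.064  0.117  0.129] op 0.555
```

Cap 1 is the loose one: 0.03–0.13 N m against about 0.6 and 0.7, 9.3° turned. I'll release it, lift and locate tab 1.

Request:
apply_moves([
  [[-1,0,0,0,0,0,0],[0.3,0,0,0,0,0,0],[0.5,0,0,0,0,0,0],[0.8,0,0,0,0,0,0],[1,0,0,0,0,0,0],[1,0,0,-2,0,0,0],[1,0,0,-5,0,0,0],[1,0,0,-7,0,0,0]],
])

```text
clock: 18.3
eef_pos: [589.2, 208.9, 113.0]
tcp_rot: [-3.14, -0.002, -0.24]
contact_force: [0.7, -0.2, -0.5]
opening: 1.002
```

```bash
python3 - <<'E'
from rig import r
from h import *
im=cv2.imread("pics/top0.png");f=r.grab_frame("top")
print(cast(f,[(221,232),(275,239),(328,244.5)],65).round(1), proj(f,[[509.7,215.1,65]]))
go(r,[507.2,183,112],-.079)
E
```

```text
[[509.8 193.8  65. ]
 [498.2  78.4  65. ]
 [489.6 -34.   65. ]] [[211.07113821 231.76042908]]
t 18.35 pos [590.9 209.5 116.2] rot [-179.78   -0.32  -13.77] F [1.66 0.62 2.57] M [ 0.045 -0.024  0.013] op 1.002
shift cm [-7.5   4.57  0.36] turn [-0.19 -0.34 -9.24]
```

Tabs measure at (509.8,193.8), (498.2,78.4) and (489.6,-34). They start about 20 mm to the -y side of each jar's axis, so tab 1 is near y = 194.5. I'll stage the shut fingers about 31 mm before it.

```bash
python3 - <<'E'
from rig import r
from h import *
go(r,[506.6,163,112],-.079)
E
```

```text
t 18.35 pos [590.9 209.5 116.2] rot [-179.78   -0.32  -13.77] F [1.66 0.62 2.57] M [ 0.045 -0.024  0.013] op 1.002
shift cm [-7.08  6.52  0.35] turn [-0.19 -0.34 -9.24]
```

Request:
apply_moves([
  [[0.5,0,0,0,0,0,0],[0,-1.5,1.3,0,0,0,-2],[-0.5,-3.3,3,0,0,-0.3,-5],[-1,-5,4.6,0,-0.2,-0.3,-8],[-1,-6.3,5.8,0.2,-0.2,-0.3,-9.2],[-1,-7.1,6.5,0.3,-0.2,-0.3,-9.2],[-1,-7.1,6.5,0.3,-0.2,-0.3,-9.2],[-1,-7.1,6.5,0.3,-0.2,-0.3,-9.2]],
])

```text
clock: 19.15
eef_pos: [507.1, 163.5, 112.5]
tcp_rot: [-3.142, -0.001, -0.08]
contact_force: [0.3, 1.0, 0.4]
opening: -0.005
```

```bash
python3 - <<'E'
from rig import r
from h import *
go(r,[506.6,163,8],-.079)
E
python3 w.py w8 "[(509,194.5,65)]" | head -1
```

```text
t 19.15 pos [507.1 163.5 112.5] rot [-1.8e+02 -7.0e-02 -4.6e+00] F [0.33 1.05 0.4 ] M [-0.003 -0.041 -0.028] op -0.005
shift cm [-0.06  0.06 10.45] turn [-0.   -0.07 -0.08]
pred (509, 194.5, 65) [258.6 164.4]
```

View pics/w8.png

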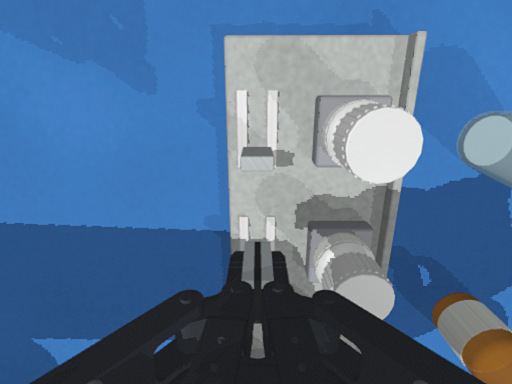

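The wrist view shows tab 1 with its top face around (257,163), against a prediction of (259,164), and the shut fingers over free rack behind it. Descending.

Request:
apply_moves([
  [[-1,0,0,2,0,0,0],[-1,0,0,5,0,0,0],[-1,0,0,7.5,0,0,0],[-1,0,0,9,0,0,0],[-1,0,0,10,0,0,0],[-1,0,0,10.4,0,0,0],[-1,0,0,10.4,0,0,0]],
])

```text
clock: 19.9
eef_pos: [507.9, 163.9, 8.4]
tcp_rot: [-3.141, -0.001, -0.08]
contact_force: [-0.2, -0.3, 0.1]
opening: -0.001
```

Request:
apply_moves([
  [[-1,0,-0.5,0,0,0,0],[-1,0,-1,0,0,0,0],[-1,0,-1.4,0,0,0,0],[-1,0,-1.8,0,0,0,0],[-1,0,-2.2,0,0,0,0],[-1,0,-2.6,0,0,0,0]],
])

```text
clock: 20.5
eef_pos: [510.1, 190.1, 8.5]
tcp_rot: [-3.142, -0.002, -0.08]
contact_force: [0.4, -1.1, 1.1]
opening: 0.001
```

Request:
apply_moves([
  [[-1,0,-0.4,0,0,0,0],[-1,0,-0.8,0,0,0,0],[-1,0,-1.2,0,0,0,0],[-1,0,-1.6,0,0,0,0],[-1,0,-2,0,0,0,0]],
])

```text
clock: 21.0
eef_pos: [511.7, 210.3, 8.6]
tcp_rot: [-3.142, -0.002, -0.08]
contact_force: [0.9, -1.1, 0.7]
opening: 0.005
```

```bash
python3 s.py|head -1;  python3 w.py w9 "[(510.5,214.5,65)]" | head -1
```

```text
t 21.0 pos [511.7 210.3   8.6] rot [-1.80e+02 -9.00e-02 -4.58e+00] F [ 0.9  -1.13  0.73] M [-0.252 -0.116  0.05 ] op 0.005
pred (510.5, 214.5, 65) [257.9 273.8]
```

View pics/w9.png

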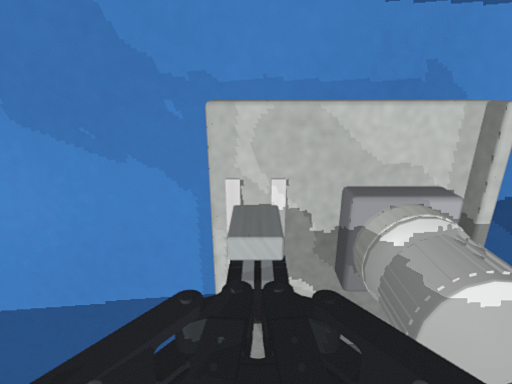

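The tab is moving ahead of the fingers (top face at about (256,247)). I'll go on slowly until the stop.

Request:
apply_moves([
  [[-1,0,-0.2,0,0,0,0],[-1,0,-0.4,0,0,0,0]],
])

```text
clock: 21.25
eef_pos: [511.9, 214.9, 8.5]
tcp_rot: [-3.141, -0.001, -0.08]
contact_force: [0.9, -1.3, 0.2]
opening: 0.0
```

Request:
apply_moves([
  [[-1,0,-0.15,0,0,0,0],[-1,0,-0.3,0,0,0,0]],
])

```text
clock: 21.45
eef_pos: [512.2, 218.0, 8.5]
tcp_rot: [-3.141, -0.001, -0.08]
contact_force: [0.2, -1.5, 0.4]
opening: 0.001
```

```bash
python3 s.py|head -1
```

```text
t 21.45 pos [512.2 218.    8.5] rot [-1.7999e+02 -8.0000e-02 -4.5800e+00] F [ 0.19 -1.46  0.44] M [-0.261 -0.026  0.032] op 0.001
```

Request:
apply_moves([
  [[-1,0,-0.15,0,0,0,0],[-1,0,-0.3,0,0,0,0]],
])

```text
clock: 21.65
eef_pos: [512.0, 218.6, 8.5]
tcp_rot: [3.138, -0.001, -0.078]
contact_force: [2.0, -22.0, 7.7]
opening: 0.002
```

```bash
python3 s.py|head -1
```

```text
t 21.65 pos [512.  218.6   8.5] rot [ 1.7979e+02 -3.0000e-02 -4.4900e+00] F [  2.04 -22.01   7.73] M [-3.68  -0.373 -0.058] op 0.002
```

The stop was reached at 22 N. Backing off, then up and clear.

Request:
apply_moves([
  [[-1,0,0.3,0,0,0,0],[-1,0,1,0,0,0,0],[-1,0,2,0,0,0,0],[-1,0,2.5,0,0,0,0],[-1,0,2.5,-1.5,0,0,0],[-1,0,2.5,-4.5,0,0,0],[-1,0,2.5,-8.5,0,0,0],[-1,0,2.5,-12,0,0,0]],
])

```text
clock: 22.45
eef_pos: [509.9, 193.9, 130.0]
tcp_rot: [3.138, -0.0, -0.079]
contact_force: [0.9, -1.1, -0.5]
opening: 0.001
```

```bash
python3 - <<'E'
from rig import r
from h import *
go(r,[350,-150,190],-.4)
E
```

```text
t 22.45 pos [509.9 193.9 130. ] rot [ 1.798e+02 -2.000e-02 -4.510e+00] F [ 0.87 -1.1  -0.47] M [ 0.028 -0.01  -0.035] op 0.001
shift cm [-13.23  35.56  -5.87] turn [ 0.2  -0.05 18.41]
```

Request:
apply_moves([
  [[-1,0,0,-4,0,0,0],[-1,-3,2,-6,0,0,2],[-1,-6,5,-6,0,0,5],[-1,-9,9,-6,0,0,8],[-1,-12,13,-6,0,0,10],[-1,-13,17,-6,0,0,12],[-1,-13,20,-6,0,0,14],[-1,-13,21,-6,0,0,14]],
])

```text
clock: 23.25
eef_pos: [363.0, -7.0, 190.9]
tcp_rot: [3.138, -0.002, -0.326]
contact_force: [0.1, -0.5, -0.3]
opening: 0.001
```

Request:
apply_moves([
  [[1,0,1,0,0,0,0],[1,0,4,0,0,0,0],[1,0,8,0,0,0,0],[1,0,12,0,0,0,0],[1,0,15,0,0,0,0],[1,0,16,0,0,0,0],[1,0,16,0,0,0,0]],
])

```text
clock: 23.95
eef_pos: [311.7, -159.1, 191.4]
tcp_rot: [3.139, -0.002, -0.329]
contact_force: [0.9, -0.5, -0.9]
opening: 0.998
```

```bash
python3 s.py|head -1; python3 - <<'E'
from rig import r
from h import *
a=r.grab_frame("top");b=cv2.imread("pics/top0.png")[:,:,::-1]
y0=cv2.resize(b[110:265,130:370],(720,465)) ;y1=cv2.resize(a["pixels"][110:265,130:370],(720,465))
o=cv2.resize(np.vstack([y0,y1]),(465,600));cv2.imwrite("pics/fin.png",cv2.resize(np.hstack([b[110:265,130:370],a["pixels"][110:265,130:370]]),None,fx=1.66,fy=3,interpolation=2)[:,:,::-1])
E
```

```text
t 23.95 pos [ 311.7 -159.1  191.4] rot [ 1.7983e+02 -1.3000e-01 -1.8820e+01] F [ 0.91 -0.48 -0.89] M [0.001 0.03  0.02 ] op 0.998
```

View pics/fin.png

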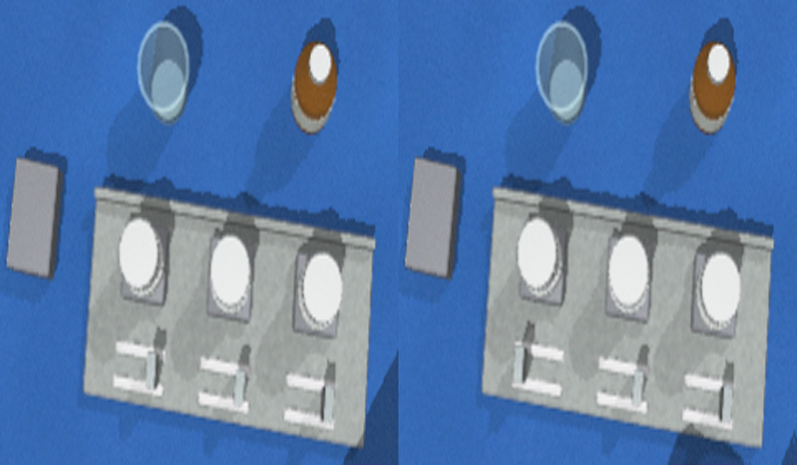

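The before/after view shows tab 1 at the far end of its track (520,365) and the other two tabs where they started. The bottle, beaker and box haven't moved, and the gripper is open and clear.

```bash
python3 -c "
from rig import r
print(r.sign_off())"
```

```text
the job is handed in; nothing more can be done
None
```

I tried all three caps, each turned about 9.3° clockwise with a 27 N grip, and the loose one is at the rack's +y end (place 1). I then slid that jar's tab to its stop and handed the job in at about 24 s.

| Cap | Torque while turning | Result |
|---|---|---|
| Place 3 (-y end) | 0.57–0.62 N m | Sound |
| Place 2 (middle) | 0.65–0.71 N m | Sound |
| Place 1 (+y end) | 0.03–0.13 N m | Loose |

- **Tab:** the force rose from about 1.5 N to 22 N when the tab met its stop. I stopped there and backed off.
- **Last picture:** tab 1 is at the far end of its track, and the other two tabs, the bottle, the beaker and the slide box look unmoved. The gripper is open and clear of everything. I judged this by eye and did not measure positions afterwards.

**What disagreed with the description:**
- **Finger length:** the fingertips measured about 37 mm short of the reported TCP. My first grip on cap 3 therefore closed in air just above the cap, with no contact force. I corrected for this afterwards.
- **Tab position:** the tabs start about 20 mm to the -y side of their jar's axis, not level with it as I first assumed.

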